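# Bolt the front of the sample crate

### The arm

A 6-joint arm with a two-finger parallel gripper is mounted at the origin on a cart in front of the work surface, level with it; the furniture and walls round the work are solid. World frame = base frame: x ahead of the robot, y to its left, z up, the work surface at z = 0. Lengths are in mm, angles in rad, forces in N, time in s.
With the tool pointing down it reaches from about 275 to 750 mm from the base axis. Payload 10.2 kg.
Tool frame: the origin (TCP) lies at the centre of the arm's flange, where the gripper is bolted on; the fingertips stand 173 mm ahead of it and the grasp point (between the pads) lies 155 mm ahead of it; z points along the fingers, y is the line along which they close (so a half turn about z gives the same grasp; the last joint's range is limited). The gripper opens to 85 mm and grips with 20 to 120 N. Pads are 22 mm wide; open, the fingers measure 114 mm over their backs; the gripper's body (76 mm by 85 mm) begins 54 mm behind the grasp point. The pads swing forward as they close: fully open they stand 13 mm farther back than shut.
Start: joints at [1.102, 0.313, 1.498, -0, 1.331, -0.223], TCP at [127.763, 509.224, 404.694] pointing down, gripper open.
Joint ranges: [-2.94, 2.94], [-0.97, 2.17], [0.19, 2.56], [-1.23, 4.37], [0.02, 3.11], [-2.88, 2.88]. Speed limits (rad/s): [2.39, 2.39, 3.01, 3.14, 3.14, 3.14].

### API

Orientations are given as a unit quaternion [w, x, y, z].
In Python, from rig import ctrl, imaging gives the robot as it stands (ctrl), with the cameras (imaging).
- The arm moves only by the shell command python3 steer.py 'ROWS' [OPENING] [FORCE]. ROWS is a JSON list of rows, 1 to 8 of them, each of 6 numbers: dx, dy, dz in mm, then a rotation vector rx, ry, rz in rad; each row is the pose to reach, as a shift and turn from the pose commanded when the command began, along the tool's axes at that moment; what a row does not reach only later rows make up. A row lasts 1/10 s, in which the tool goes at most 50 mm and 0.15 rad, less where a joint would pass 70% of its speed; a pose out of reach is approached as far as the arm can. OPENING is the opening from 0.0 (shut) to 1.0 (fully open), set as the command begins (- or left out keeps the last). The fingers move at their own pace and stop on an object; FORCE is the grip in N (left out, the last holds). Time passes only in rows, so rows that do not move let the fingers close. It prints the time, the measured TCP pose, the force, the opening and the grip force at its end.
- ctrl.sense(): the state, without advancing time (a new reading comes with each control period).
- imaging.capture(name): name is "scene" or "top"; returns the picture (480x640x3 uint8, red, green, blue); there is no depth.
- imaging.calibration(name): a dict with "fx", "fy", "cx", "cy" (pixels), "position" and "attitude" of the camera in the world. Camera axes: x right, y down, z forward; pixel columns grow to the right and rows downward; lengths in mm; the calibration is good to about 2 mm. A picture is of the moment at which its call begins. calibration takes no time and is no camera call.
- ctrl.finish_job(): hands the job in; it is judged then, once.
The state is a dict: "time_s": time; "joints": joint angles; "dq": joint speeds; "tau": joint torques, N m; "eef_pos": TCP position; "ee_rot": TCP orientation; "force": force on the tool from outside, world axes, zero at the start; "wrist_torque": the same for the moment, N m; "grip_width": opening from 0.0 (shut) to 1.0 (fully open); "grip_force": force on a finger pad.
Only numpy, scipy, OpenCV 4.12 (cv2) and the standard library are available. Lean on these libraries where they do the work, as an engineer would, in place of code of your own. Each camera call takes 0.05 s, during which the arm holds its last target. There are 200 camera calls.

### The job

Bolt the drop front of the small wooden sample crate. The loose steel bolt lies on its side on the table: turn it handle-up, set it down and let go, then take it again from above by its handle, lay it flat in the open track along the front of the crate with its rounded nose towards the keeper (the closed end), and slide it under the staple and fully home into the keeper until it stops. Do not disturb the stone, the label roll and the candle that stand about.

Things in the scene. Friction and masses are not known exactly. Their poses are not given: they have to be found in the camera images.
- crate: Fixed plywood base 140 x 254 x 10 mm carrying a steel bolt track and, behind it, a wooden crate of three filled cells. Origin: on the table under the track's middle line; +y along the track towards the keeper, +x towards the crate, z up. Crate frame, mm: track floor z 13, y -126 (open end) to 112; cheeks 31 apart from y -100, 8 high; their lips flare to 40 apart at z 26.
- track_middle (a point): Point on the track floor, crate frame (0, -45, 13) mm; axes as the crate. The track is open above from y -126 to 40: with the bolt's origin here it lies wholly in the open part, its nose at y 25.
- staple (a point): Steel staple on the crate's front, bridging the track from y 40 to 56 (crate frame, mm); point on the track floor at its middle, (0, 48, 13). Opening 31 wide, z 13 to 30 (3 mm above the bolt); top at z 36. Axes as the crate.
- keeper_end (a point): Foot of the stop face that closes the keeper, crate frame (0, 112, 13) mm, on the track's middle line; the bolt is home when its nose touches it. The keeper is a steel box, y 84 to 118, with the same opening and height as the staple. Axes as the crate.
- crate_front (a point): Top edge of the crate's front wall, crate frame (31, 30, 85) mm. The wall spans y -58 to 118, the crate x 31 to 105; its contents reach z 99. A tool tilted 45 degrees over that side does not fit at the track; from straight above it does.
- bolt: Loose bolt, about 0.24 kg: steel bar 140 long (x) x 28 wide (y) x 14 thick (z); black handle block 24 (x) x 28 (y), z 14 to 64 mm, centred at x -40. Origin: centre of the bar's underside; +x to the nose (last 12 mm rounded, 3 mm lower), +z along the handle. At the start it lies on its side, -y face up, 28 mm high, handle level and pointing to the robot's right, nose towards the robot.
- bolt_handle (a point): Grip point in the handle, bolt frame (-40, 0, 42) mm; axes as the bolt. Gripped across the 24 mm with the tool axis along the bolt's (+y, -z), i.e. tilted 45 degrees, a half turn about the tool axis brings the bolt handle-up. The tool is then on the bolt's -y side, which in the track is the crate's side.
- bolt_nose (a point): Tip of the nose at the level of the underside, bolt frame (70, 0, 0) mm. Axes as the bolt.
- stone: Bystander: pink polished palm stone 66 x 59 x 34 mm, origin under its centre. Leave alone.
- roll: Bystander: white label roll, 55 mm across, 22 high, origin under its centre. Leave alone.
- candle: Bystander: tea light, 38 mm across, 15 high, origin under its centre. Leave alone.

How it is judged:
By the outcome, as a careful person would: the job done as asked, in the order asked, and still so for the second after the job is handed in, with the robot touching nothing.
It also fails if it takes over 64 s, if anything falls off the work surface, if the arm or the gripper's body presses on something with over 40 N, if the wrist force passes 120 N, or if a joint passes its speed limit or range.

## Working session

There is one attempt and no reset: what is moved stays moved. The work goes in short steps, Python scripts to look and compute and a shell command to move; the robot and the scene stay as the last step left them, time stands still between calls to the robot, and variables do not carry over. Pictures are saved under pics/ and viewed, at most 10 in all, crops included, and the job is handed in when it is done.

```bash
ls; mkdir -p pics; python3 - <<'E'
from rig import ctrl, imaging
import cv2
for n in("scene","top"):
    cv2.imwrite(f"pics/{n}0.png",imaging.capture(n)[:,:,::-1]); print(n,imaging.calibration(n))
print(ctrl.sense())
E
```

```text
pics
rig.py
steer.py
scene {'fx': 501.6625787316251, 'fy': 501.6625787316251, 'cx': 316.3845121656208, 'cy': 239.78133783549688, 'position': array([  87.8104677 , -634.69553126,  803.29073995]), 'attitude': array([-0.37001116,  0.8754602 , -0.28777566,  0.11767049])}
top {'fx': 488.21483183762393, 'fy': 488.21483183762393, 'cx': 312.88482239818734, 'cy': 241.4541179187972, 'position': array([ 368.69175607,  -56.92571285, 1057.61524997]), 'attitude': array([-0.05484491,  0.70661637, -0.70379602,  0.0485438 ])}
{'time_s': 0.1, 'joints': array([ 1.10160551e+00,  3.13393557e-01,  1.49837724e+00,  1.59353671e-05,
        1.33100060e+00, -2.23397353e-01]), 'dq': array([-0.00241915, -0.00132535, -0.00329463,  0.00134437, -0.00076232,
       -0.00070288]), 'tau': array([ 2.84124013e-03, -4.12895644e+01, -2.60138333e+01, -2.32222374e-04,
        3.09732692e-03,  1.00333565e-05]), 'eef_pos': array([127.73842468, 509.18520018, 404.18636443]), 'ee_rot': array([-2.07318740e-04,  1.22589463e-01,  9.92457292e-01, -5.51753821e-04]), 'force': array([-0.33680444,  0.0654295 ,  0.23424901]), 'wrist_torque': array([0.07985846, 0.02595718, 0.0212155 ]), 'grip_force': 0.0, 'grip_width': 0.9997737968974486}
```

View pics/top0.png

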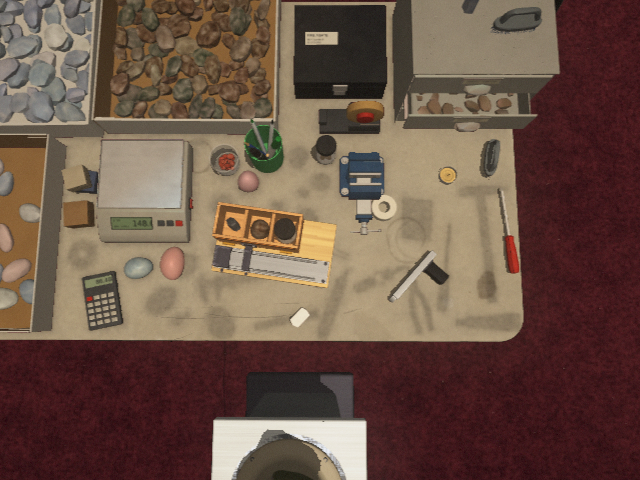

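View pics/scene0.png

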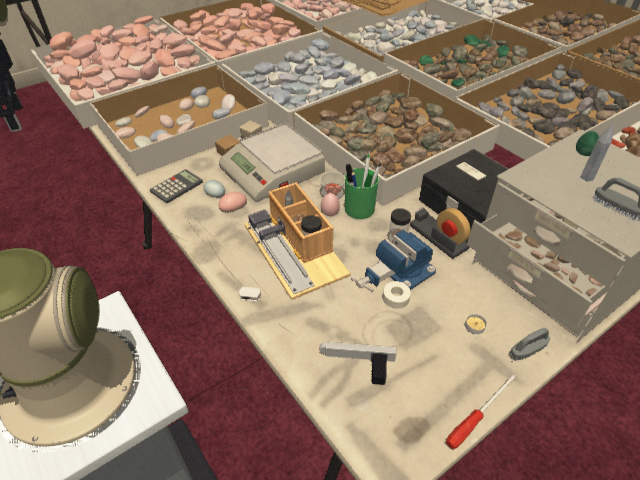

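The top view shows the bolt's bar running from (393,297) at the nose to (433,254), with its handle tip at about (443,277). The track runs from its open end near (330,272) to the keeper at about (218,257). The scene view agrees with this. I'll enlarge both areas to get exact pixels.

```bash
cat > h.py <<'E'
import numpy as np, cv2
from scipy.spatial.transform import Rotation as R
from rig import ctrl, imaging
def rot(q): return R.from_quat(np.roll(q,-1))
def ray(n,uv):
    c=imaging.calibration(n); d=np.array([(uv[0]-c["cx"])/c["fx"],(uv[1]-c["cy"])/c["fy"],1])
    return np.array(c["position"]),rot(c["attitude"]).apply(d)
def onz(n,uv,z):
    p,d=ray(n,uv); return p+d*(z-p[2])/d[2]
def pix(n,P):
    c=imaging.calibration(n); q=rot(c["attitude"]).inv().apply(np.array(P)-c["position"]); return np.array([c["cx"]+c["fx"]*q[0]/q[2],c["cy"]+c["fy"]*q[1]/q[2]])
E
python3 - <<'E'
from h import *
a=cv2.imread("pics/top0.png")
A=cv2.resize(a[195:295,205:345],None,fx=5,fy=5,interpolation=cv2.INTER_CUBIC)[:, :700]
cv2.imwrite("pics/cropA.png",A)
s=cv2.imread("pics/scene0.png")
B=cv2.resize(a[240:310,380:460],None,fx=5,fy=5,interpolation=cv2.INTER_CUBIC)
C=cv2.resize(s[335:395,310:405],None,fx=4,fy=4,interpolation=cv2.INTER_CUBIC)
o=np.zeros((350,800,3),np.uint8);o[:350,:400]=B;o[:240,410:790]=C
cv2.imwrite("pics/cropB.png",o)
# masks
g=cv2.cvtColor(a,cv2.COLOR_BGR2HSV)
for n,m in(("handle",g[...,2]<60),("bar",(g[...,1]<25)&(g[...,2]>165))):
    m=m.astype(np.uint8); k=np.zeros_like(m);k[240:310,380:460]=1;m*=k
    c=max(cv2.findContours(m,0,1)[0],key=cv2.contourArea)
    r=cv2.minAreaRect(c);print(n,r,cv2.contourArea(c));b=cv2.boxPoints(r);print([onz("top",p,28)[:2].round(1).tolist() for p in b])
E
```

```text
handle ((435.8849792480469, 273.27435302734375), (22.201013565063477, 12.605659484863281), 41.18592834472656) 246.0
[[458.9, -280.7], [479.0, -298.8], [448.2, -332.9], [428.2, -314.8]]
bar ((405.0, 289.0), (0.0, 0.0), 0.0) 0.0
[[420.3, -241.1], [420.3, -241.1], [420.3, -241.1], [420.3, -241.1]]
```

View pics/cropA.png

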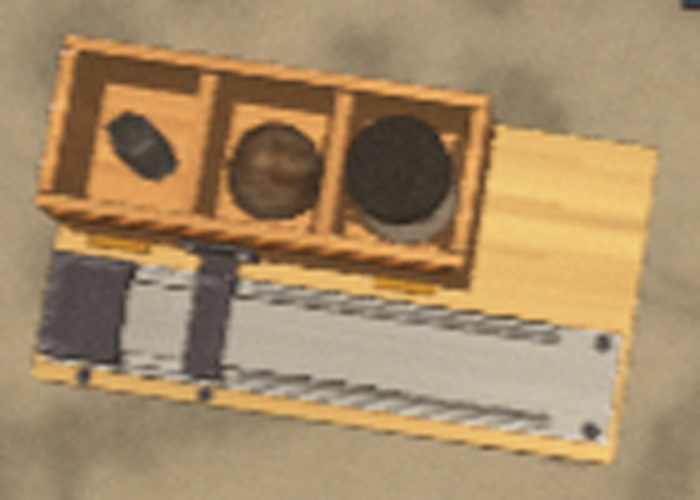

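View pics/cropB.png

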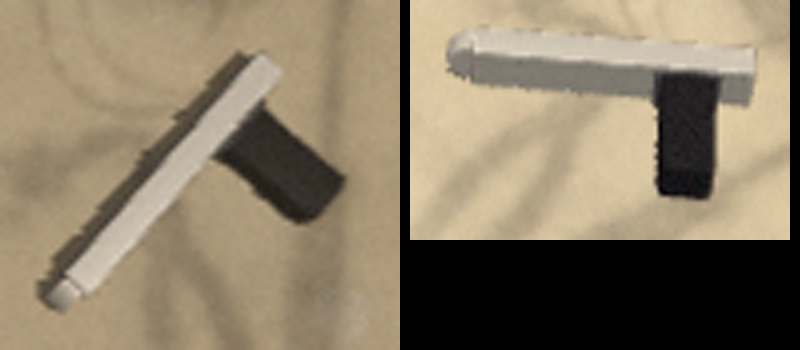

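The crops give usable corners. In `cropA`, the plate corners are at (657,148), (612,462) and (33,378), the track end edge is at (622,333)-(610,440), and the staple and keeper edges are clear. In `cropB`, the bar's tail corners are at (262,53) and (283,70), and the nose joint is at (62,270)-(92,293).

```bash
python3 - <<'E'
from h import *
tA=lambda U,V:((U+.5)/5-.5+205,(V+.5)/5-.5+195)
tB=lambda U,V:((U+.5)/5-.5+380,(V+.5)/5-.5+240)
sC=lambda U,V:((U-410+.5)/4-.5+310,(V+.5)/4-.5+335)
for k,uv,z in [("plateRT",(657,148),10),("plateRB",(612,462),10),("plateLB",(33,378),10),("trkR1",(622,333),13),("trkR2",(610,440),13),("screw1",(603,343),13),("screw2",(591,431),13),
 ("stRtop",(238,258),36),("stRbot",(220,378),36),("stLtop",(203,258),36),("stLbot",(185,375),36),("kpRt",(133,262),36),("kpRb",(120,362),36),("kpLt",(53,252),36),("kpLb",(36,352),36),
 ("cheek lipU R",(557,335),26),("cheek lipL R",(548,422),26)]:
    print(k,onz("top",tA(*uv),z)[:2].round(1))
print("bolt z28")
for k,uv in [("tailL",(262,53)),("tailR",(283,70)),("nj1",(62,271)),("nj2",(92,293)),("tip",(50,302)),("handEnd far",(344,178)),("handEnd near",(302,212))]:
    print(k,onz("top",tB(*uv),28)[:2].round(1))
for k,uv in [("tail far",(757,47)),("tail near",(752,73)),("nj far",(473,28)),("nj near",(472,53)),("handEnd R",(717,172)),("handEnd L",(660,172))]:
    print("sc",k,onz("scene",sC(*uv),28)[:2].round(1))
E
cat >> h.py <<'E'
u=lambda v:np.array(v,float)/np.linalg.norm(v)
F=R.from_euler('z',np.pi/2)
def toolR(y,z): y=u(y);z=u(z); return R.from_matrix(np.c_[np.cross(y,z),y,z])
def go(Rt,grip,back=0):   # grasp point target -> shift, rotvec in tool axes
    s=ctrl.sense(); Rc=rot(s["ee_rot"]); z=Rt.apply([0,0,1])
    p=np.array(grip)-(155+back)*z
    print("d",Rc.inv().apply(p-s["eef_pos"]).round(1),"rv",(Rc.inv()*Rt).as_rotvec().round(3),"tcp",p.round(1))
def wrist(Rt,grip,ths=(1.5,1.8,2.1)):
    p=np.array(grip)-(155+90)*Rt.apply([0,0,1]); j1=np.arctan2(p[1],p[0]); o=[]
    for th in ths:
        M=R.from_euler('ZY',[j1,th]).inv()*Rt*F.inv(); o.append(M.as_euler('ZYZ').round(2).tolist())
    return round(j1,2),o
ang=2.4135; bx=np.array([np.cos(ang),np.sin(ang),0]); bz=np.array([-bx[1],bx[0],0]); by=np.array([0,0,-1.])
BO=np.array([452,-253,14.])
ex=np.array([.990,-.1405,0]);ey=np.array([.1405,.990,0]);CO=np.array([474.3,45.2,0])
a1=u(by-bz); G1=BO-40*bx+42*bz-9*a1
E
python3 - <<'E'
from h import *
print(G1,a1)
for s in(1,-1):
    R1=toolR(s*bx,a1); print("grasp",s,wrist(R1,G1)); go(R1,G1,90)
    print("turned",s,wrist(toolR(-s*bx,a1),G1+[0,0,40]))
    # yaw alternatives at place position
    for yaw in(-1.57,-.8,.8,1.57):
        print(" yaw",yaw,wrist(R.from_euler('z',yaw)*toolR(-s*bx,a1),G1+[0,0,40]))
    print("track",s,wrist(toolR(s*ey,[0,0,-1]),CO-85*ey+[0,0,60]))
E
```

```text
[ 449.67414146 -315.71892146   20.36396103] [ 0.47054217  0.52781632 -0.70710678]
grasp 1 (np.float64(-0.93), [[0.78, 1.76, 3.05], [0.77, 1.55, 2.84], [0.79, 1.33, 2.63]])
d [-432.7 -875.   211.5] rv [-0.427 -0.706 -1.029] tcp [ 334.4 -445.   193.6]
turned 1 (np.float64(-0.93), [[0.78, 1.76, -0.09], [0.77, 1.55, -0.3], [0.79, 1.33, -0.51]])
 yaw -1.57 (np.float64(-0.56), [[-0.16, 0.87, 1.79], [-0.22, 0.57, 1.87], [-0.43, 0.29, 2.1]])
 yaw -0.8 (np.float64(-0.86), [[0.65, 1.18, 0.55], [0.76, 0.95, 0.33], [0.96, 0.75, 0.03]])
 yaw 0.8 (np.float64(-0.81), [[0.59, 2.21, -0.67], [0.5, 1.95, -0.84], [0.47, 1.69, -0.99]])
 yaw 1.57 (np.float64(-0.64), [[0.1, 2.42, -1.44], [0.07, 2.12, -1.47], [0.06, 1.82, -1.49]])
track 1 (np.float64(-0.08), [[-0.0, 1.64, -1.51], [0.0, 1.34, -1.51], [-0.0, 1.04, -1.51]])
grasp -1 (np.float64(-0.93), [[0.78, 1.76, -0.09], [0.77, 1.55, -0.3], [0.79, 1.33, -0.51]])
d [-432.7 -875.   211.5] rv [-0.8    0.485  1.929] tcp [ 334.4 -445.   193.6]
turned -1 (np.float64(-0.93), [[0.78, 1.76, 3.05], [0.77, 1.55, 2.84], [0.79, 1.33, 2.63]])
 yaw -1.57 (np.float64(-0.56), [[-0.16, 0.87, -1.35], [-0.22, 0.57, -1.27], [-0.43, 0.29, -1.04]])
 yaw -0.8 (np.float64(-0.86), [[0.65, 1.18, -2.59], [0.76, 0.95, -2.81], [0.96, 0.75, -3.11]])
 yaw 0.8 (np.float64(-0.81), [[0.59, 2.21, 2.48], [0.5, 1.95, 2.3], [0.47, 1.69, 2.15]])
 yaw 1.57 (np.float64(-0.64), [[0.1, 2.42, 1.71], [0.07, 2.12, 1.67], [0.06, 1.82, 1.65]])
track -1 (np.float64(-0.08), [[-0.0, 1.64, 1.63], [-0.0, 1.34, 1.63], [-0.0, 1.04, 1.63]])
```

```bash
python3 steer.py '[[-376,-267,0,0,0,0],[-376,-267,0,0,0,0],[-376,-267,0,0,0,0],[-376,-267,0,0,0,0],[-376,-267,0,0,0,0],[-376,-267,0,0,0,0],[-376,-267,0,0,0,0],[-376,-267,0,0,0,0]]' 0.6 ; python3 -c "
from h import *
s=ctrl.sense();print(s['joints'].round(2),s['time_s'])
go(toolR(-bx,a1),G1,110)"
```

```text
time_s: 0.9
eef_pos: [388.6, 203.4, 404.7]
ee_rot: [-0.0, 0.123, 0.992, 0.0]
force: [-0.1, 0.5, 0.6]
grip_width: 0.6
grip_force: 0.0
[ 0.21  0.12  1.74  0.    1.28 -1.11] 0.9
d [ -98.7 -654.6  196.9] rv [-0.799  0.484  1.93 ] tcp [ 325.  -455.6  207.7]
```

```bash
python3 steer.py '[[-50,-330,60,-0.4,0.24,0.97],[-50,-330,60,-0.4,0.24,0.97],[-50,-330,60,-0.4,0.24,0.97],[-50,-330,60,-0.4,0.24,0.97],[-50,-330,60,-0.4,0.24,0.97],[-50,-330,60,-0.4,0.24,0.97],[-50,-330,60,-0.4,0.24,0.97],[-50,-330,60,-0.4,0.24,0.97]]' 0.6 ; python3 -c "
from h import *
s=ctrl.sense();print(s['joints'].round(2),s['time_s'])
go(toolR(-bx,a1),G1,110)"
```

```text
time_s: 1.7
eef_pos: [355.4, -130.7, 343.8]
ee_rot: [-0.09, 0.568, 0.792, 0.204]
force: [-0.4, 0.6, -0.7]
grip_width: 0.6
grip_force: 0.0
[-0.75  0.08  1.98  0.39  1.34 -1.22] 1.7
d [-321.1 -146.9  -18.4] rv [-0.392  0.244  0.951] tcp [ 325.  -455.6  207.7]
```

```bash
python3 steer.py '[[-321,-147,-18,-0.39,0.24,0.95],[-321,-147,-18,-0.39,0.24,0.95],[-321,-147,-18,-0.39,0.24,0.95],[-321,-147,-18,-0.39,0.24,0.95],[-321,-147,-18,-0.39,0.24,0.95],[-321,-147,-18,-0.39,0.24,0.95],[-321,-147,-18,-0.39,0.24,0.95],[-321,-147,-18,-0.39,0.24,0.95]]' 0.6 ; python3 -c "
from h import *
s=ctrl.sense();print(s['joints'].round(2),s['time_s'])
go(toolR(-bx,a1),G1,110);go(toolR(-bx,a1),G1,0)"
```

```text
time_s: 2.5
eef_pos: [328.0, -455.2, 205.9]
ee_rot: [-0.157, 0.843, 0.38, 0.348]
force: [0.3, 0.7, -1.0]
grip_width: 0.599
grip_force: 0.0
[-1.25  0.68  1.56  0.67  1.41 -0.81] 2.5
d [-0.3 -2.  -2.9] rv [-0.004  0.003  0.004] tcp [ 325.  -455.6  207.7]
d [ -0.   -1.6 107.1] rv [-0.004  0.003  0.004] tcp [ 376.7 -397.5  130. ]
```

```bash
python3 steer.py '[[0,-2,40,0,0,0],[0,-2,75,0,0,0],[0,-2,95,0,0,0],[0,-2,95,0,0,0]]' 0.6 ; python3 -c "
from h import *
go(toolR(-bx,a1),G1,0)
s=imaging.capture('scene')[310:420,290:420,::-1];t=imaging.capture('top')[230:330,370:490,::-1]
o=np.zeros((460,800,3),np.uint8);s=cv2.resize(s,None,fx=3,fy=4);t=cv2.resize(t,None,fx=3.3,fy=3.3)
o[:440,:390]=s;o[:330,400:796]=t;cv2.imwrite('pics/g1.png',o)"
```

```text
time_s: 2.9
eef_pos: [372.7, -398.1, 140.0]
ee_rot: [-0.159, 0.84, 0.385, 0.347]
force: [-0.1, 0.1, 0.7]
grip_width: 0.601
grip_force: 0.0
d [-4.9  2.6  9.3] rv [-0.011  0.003  0.012] tcp [ 376.7 -397.5  130. ]
```

View pics/g1.png

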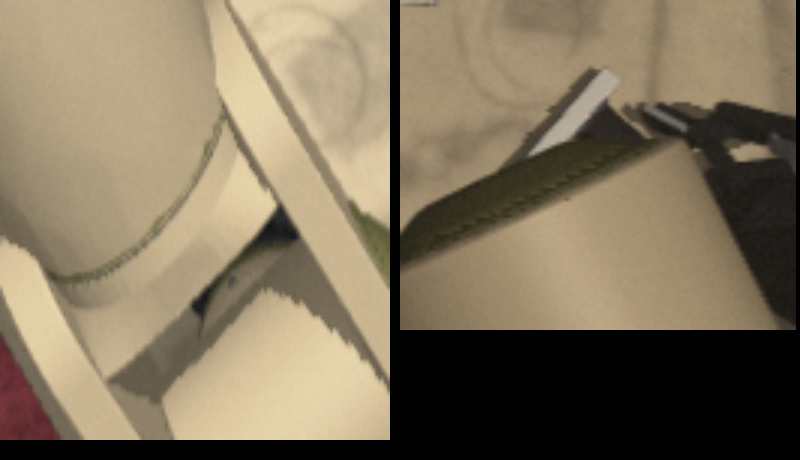

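The arm hides most of the view, but one finger is clearly on the tail side of the handle as intended. I'll finish the approach and close.

```bash
python3 steer.py '[[-2,1,9,0,0,0],[-2,1,9,0,0,0],[-2,1,9,0,0,0]]' 0.6; python3 -c "
from h import *
go(toolR(-bx,a1),G1,0)"; python3 steer.py '[[0,0,0,0,0,0],[0,0,0,0,0,0],[0,0,0,0,0,0],[0,0,0,0,0,0],[0,0,0,0,0,0],[0,0,0,0,0,0],[0,0,0,0,0,0],[0,0,0,0,0,0]]' 0 70
```

```text
time_s: 3.3
eef_pos: [375.5, -397.9, 133.8]
ee_rot: [-0.156, 0.841, 0.384, 0.347]
force: [-0.0, 0.1, -0.9]
grip_width: 0.597
grip_force: 0.0
d [-1.9  0.7  3.6] rv [-0.005  0.004  0.011] tcp [ 376.7 -397.5  130. ]
time_s: 4.1
eef_pos: [375.6, -398.0, 134.1]
ee_rot: [-0.156, 0.841, 0.384, 0.347]
force: [-1.7, -1.6, 5.9]
grip_width: 0.266
grip_force: 69.3
```

```bash
python3 steer.py '[[14,0,-14,0,0,0],[42,0,-42,0,0,0],[71,0,-71,0,0,0],[85,0,-85,0,0,0],[85,0,-85,0,0,0],[85,0,-85,0,0,0]]' 0 70;python3 steer.py '[[0,0,0,0,0,1],[0,0,0,0,0,1],[0,0,0,0,0,1],[0,0,0,0,0,1],[0,0,0,0,0,1],[0,0,0,0,0,1],[0,0,0,0,0,1],[0,0,0,0,0,1]]'; python3 steer.py '[[0,0,0,0,0,1.07],[0,0,0,0,0,1.07],[0,0,0,0,0,1.07],[0,0,0,0,0,1.07],[0,0,0,0,0,1.07],[0,0,0,0,0,1.07],[0,0,0,0,0,1.07],[0,0,0,0,0,1.07]]'; python3 steer.py '[[0,0,0,0,0,1.07],[0,0,0,0,0,1.07],[0,0,0,0,0,1.07],[0,0,0,0,0,1.07],[0,0,0,0,0,1.07],[0,0,0,0,0,1.07],[0,0,0,0,0,1.07],[0,0,0,0,0,1.07],[0,0,0,0,0,1.07]]' | tail -9;  python3 -c "
from h import *
s=ctrl.sense();print(s['joints'].round(2),s['time_s'])
go(toolR(bx,a1),G1,0)
s=imaging.capture('scene')[250:430,240:460,::-1];t=imaging.capture('top')[200:340,350:500,::-1]
o=np.zeros((500,800,3),np.uint8);s=cv2.resize(s,(440,360));t=cv2.resize(t,(350,327))
o[:360,:440]=s;o[:327,445:795]=t;cv2.imwrite('pics/g2.png',o)"
```

```text
time_s: 4.7
eef_pos: [375.4, -396.6, 252.5]
ee_rot: [-0.157, 0.841, 0.384, 0.347]
force: [-0.9, 0.6, -4.2]
grip_width: 0.268
grip_force: 69.3
time_s: 5.5
eef_pos: [375.4, -396.7, 251.7]
ee_rot: [-0.305, 0.922, -0.067, 0.229]
force: [0.2, -0.0, -3.8]
grip_width: 0.273
grip_force: 69.3
time_s: 6.3
eef_pos: [375.4, -396.8, 252.5]
ee_rot: [-0.379, 0.759, -0.528, 0.042]
force: [-0.6, 0.2, -2.9]
grip_width: 0.269
grip_force: 69.4
[-1.13  0.57  1.6   0.72  1.39  1.37] 6.3
d [42.3 75.  87.2] rv [9.000e-03 1.000e-03 1.082e+00] tcp [ 376.7 -397.5  130. ]Traceback (most recent call last):
  File "steer.py", line 5, in <module>
    connect(sys.argv[1:4])
    ~~~~~~~^^^^^^^^^^^^^^^
ValueError: 1 to 8 rows of numbers within range
```

View pics/g2.png

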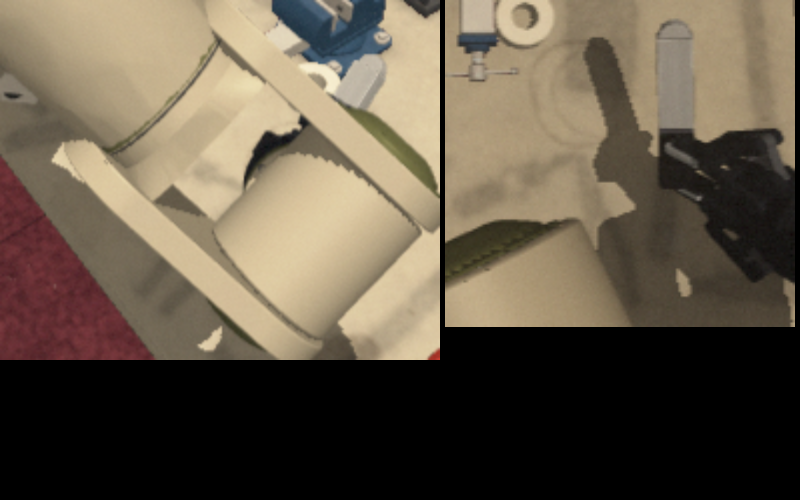

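The bolt is held firmly and partway through the turn; the last command was refused because it had 9 rows. I'll finish the turn.

```bash
python3 steer.py '[[0,0,0,0,0,1.08],[0,0,0,0,0,1.08],[0,0,0,0,0,1.08],[0,0,0,0,0,1.08],[0,0,0,0,0,1.08],[0,0,0,0,0,1.08],[0,0,0,0,0,1.08],[0,0,0,0,0,1.08]]' | tail -9;  python3 -c "
from h import *
s=ctrl.sense();print(s['joints'].round(2),s['time_s'],s['wrist_torque'])
go(toolR(bx,a1),G1,0)
s=imaging.capture('scene')[190:430,240:560,::-1];t=imaging.capture('top')[180:340,350:530,::-1]
o=np.zeros((330,800,3),np.uint8);s=cv2.resize(s,(440,330));t=cv2.resize(t,(350,311))
o[:330,:440]=s;o[:311,445:795]=t;cv2.imwrite('pics/g3.png',o)"
```

```text
time_s: 7.2
eef_pos: [375.5, -396.9, 253.3]
ee_rot: [0.347, -0.38, 0.843, 0.158]
force: [-0.0, 0.2, -2.8]
grip_width: 0.265
grip_force: 69.3
[-1.13  0.57  1.6   0.72  1.4   2.45] 7.2 [-0.48665428  0.54501922  0.01467317]
d [86.6 -1.7 87.8] rv [ 0.006 -0.004  0.002] tcp [ 376.7 -397.5  130. ]
```

View pics/g3.png

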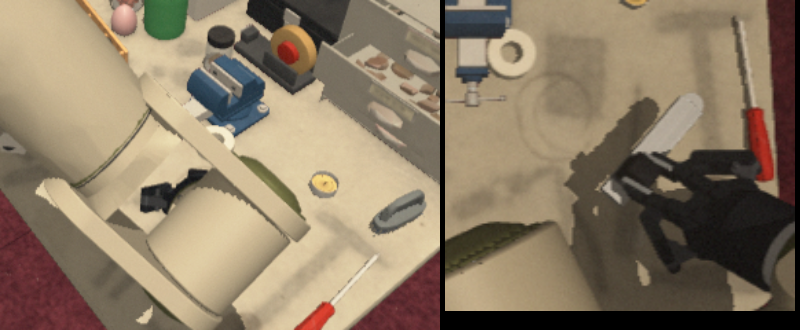

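The top view shows the bolt handle-up, with its nose away at about (690,100) in the composite. I'll lower it.

```bash
python3 steer.py '[[41,26,83,0,0,0],[41,26,83,0,0,0],[41,26,83,0,0,0],[41,26,83,0,0,0],[41,26,83,0,0,0],[41,26,83,0,0,0]]'; python3 steer.py '[[1,0,1,0,0,0],[2,0,2,0,0,0],[2,0,2,0,0,0]]'; python3 -c "
from h import *
p=ctrl.sense();print(p['eef_pos'],p['eef_pos'][2]-109.6-49.5,p['wrist_torque'])
t=imaging.capture('top')[180:340,350:530,::-1];cv2.imwrite('pics/g4.png',cv2.resize(t,None,fx=4,fy=3.5))"
```

```text
time_s: 7.9
eef_pos: [375.5, -358.6, 167.6]
ee_rot: [0.347, -0.381, 0.843, 0.156]
force: [0.3, -0.5, -4.4]
grip_width: 0.263
grip_force: 70.2
time_s: 8.2
eef_pos: [375.3, -357.7, 163.2]
ee_rot: [0.347, -0.38, 0.843, 0.157]
force: [0.3, 0.8, -2.1]
grip_width: 0.266
grip_force: 70.2
[ 375.26248469 -357.73046203  163.24845767] 4.148457668689247 [-0.55907177  0.55865826  0.02094238]
```

Estimated height is about 4 mm. I'll step down, watching the force.

```bash
python3 steer.py '[[0.7,0,0.7,0,0,0],[1.4,0,1.4,0,0,0],[1.4,0,1.4,0,0,0]]';python3 steer.py '[[0.7,0,0.7,0,0,0],[1.4,0,1.4,0,0,0],[1.4,0,1.4,0,0,0]]'
```

```text
time_s: 8.55
eef_pos: [375.3, -357.6, 161.1]
ee_rot: [0.347, -0.38, 0.843, 0.158]
force: [-0.3, -0.2, -3.0]
grip_width: 0.266
grip_force: 70.2
time_s: 8.85
eef_pos: [375.3, -357.7, 159.4]
ee_rot: [0.347, -0.38, 0.843, 0.158]
force: [-1.3, 0.3, -0.8]
grip_width: 0.265
grip_force: 70.5
```

```bash
python3 steer.py '[[0.7,0,0.7,0,0,0],[0.7,0,0.7,0,0,0],[0.7,0,0.7,0,0,0]]';python3 steer.py '[[0.7,0,0.7,0,0,0],[0.7,0,0.7,0,0,0],[0.7,0,0.7,0,0,0]]'; python3 -c "
from h import *
print(ctrl.sense()['wrist_torque'])"
```

```text
time_s: 9.15
eef_pos: [375.3, -357.8, 159.1]
ee_rot: [0.347, -0.381, 0.842, 0.158]
force: [-5.2, 0.7, 7.5]
grip_width: 0.268
grip_force: 71.5
time_s: 9.45
eef_pos: [375.2, -358.0, 158.9]
ee_rot: [0.348, -0.381, 0.842, 0.158]
force: [-10.1, 0.7, 17.4]
grip_width: 0.266
grip_force: 72.7
[ 1.12653881 -0.25583558  0.80614864]
```

```bash
python3 steer.py '[[0,0,0,0,0,0],[0,0,0,0,0,0],[0,0,0,0,0,0],[0,0,0,0,0,0],[0,0,0,0,0,0]]' 0.6; python3 steer.py '[[0,0,-20,0,0,0],[0,0,-60,0,0,0],[0,0,-110,0,0,0],[0,0,-160,0,0,0],[0,0,-160,0,0,0],[0,0,-160,0,0,0]]';  python3 -c "
from h import *
s=imaging.capture('scene')[::1,:,::-1];t=imaging.capture('top')[:,:,::-1]
cv2.imwrite('pics/s5.png',s);cv2.imwrite('pics/t5.png',t)
o=np.zeros((420,800,3),np.uint8);o[:420,:400]=cv2.resize(s[290:430,310:443],(400,420));o[:420,400:]=cv2.resize(t[200:305,380:480],(400,420),interpolation=cv2.INTER_CUBIC)
cv2.imwrite('pics/g5.png',o)"
```

```text
time_s: 9.95
eef_pos: [375.3, -357.7, 157.2]
ee_rot: [0.347, -0.38, 0.843, 0.158]
force: [0.0, -0.4, -0.4]
grip_width: 0.595
grip_force: 0.0
time_s: 10.55
eef_pos: [300.7, -442.4, 270.9]
ee_rot: [0.347, -0.38, 0.843, 0.157]
force: [0.7, 0.5, -1.0]
grip_width: 0.603
grip_force: 0.0
```

View pics/g5.png

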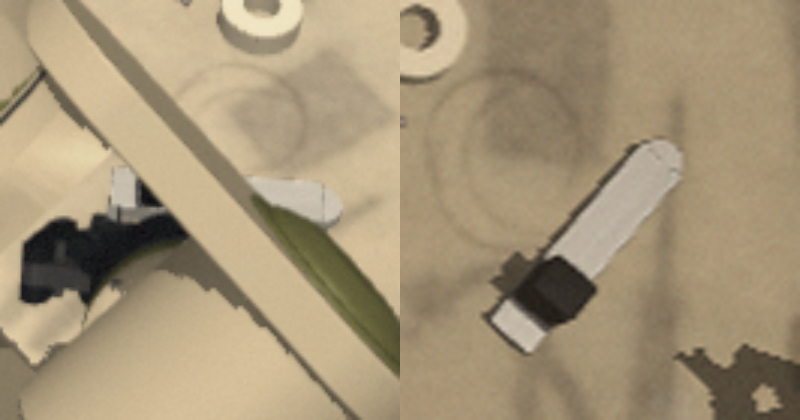

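The bolt stands handle-up and free. In the top crop the tail corners are at about (488,312) and (530,353), with the nose near (668,145). I'll measure it with masks.

```bash
python3 - <<'E'
from h import *
a=cv2.imread("pics/t5.png"); g=cv2.cvtColor(a,cv2.COLOR_BGR2HSV)
k=np.zeros(a.shape[:2],np.uint8);k[230:295,398:455]=1
m=((g[...,1]<40)&(g[...,2]>140)).astype(np.uint8)*k
c=np.vstack([x for x in cv2.findContours(m,0,1)[0] if cv2.contourArea(x)>15])
w=np.array([onz("top",p,14)[:2] for p in c[:,0]],np.float32)
r=cv2.minAreaRect(w);print("bar rect",r)
m=(g[...,2]<70).astype(np.uint8)*k
c=max(cv2.findContours(m,0,1)[0],key=cv2.contourArea)
print("handle px",cv2.minAreaRect(c))
t=lambda U,V:((U-400+.5)/4-.5+380,(V+.5)/4-.5+200)
for n,uv,z in [("tail1",(488,312),14),("tail2",(530,353),14),("tip",(670,145),11),("h1",(552,257),64),("h2",(597,290),64),("h3",(560,327),64)]: print(n,onz("top",t(*uv),z)[:2].round(1))
s=ctrl.sense();print(s['joints'].round(2))
# predicted from placement
z=rot(np.array([.347,-.38,.843,.158])).apply([0,0,1]); print("pred grip", np.array([375.3,-357.8,158.9])+155*z)
E
```

```text
bar rect ((483.5968017578125, -292.48687744140625), (26.19208526611328, 136.27183532714844), 48.65700912475586)
handle px ((417.5000305175781, 272.5), (15.55634880065918, 15.55634880065918), 45.0)
tail1 [ 445.1 -237. ]
tail2 [ 423.4 -258.8]
tip [ 536.1 -337.9]
h1 [ 469.6 -261.6]
h2 [ 452.9 -284. ]
h3 [ 434.  -264.7]
[-1.29  0.54  1.6   0.64  1.5   2.36]
pred grip [ 447.33870966 -275.66791974   48.94662033]
```

```bash
cat >> h.py <<'E'
n2=np.array([np.cos(-.724),np.sin(-.724),0]); H2=np.array([454,-267,48.])
R2=toolR(n2,[0,0,-1])
E
python3 -c "
from h import *
go(R2,H2,110)"
```

```text
d [-194.9    0.8  132.8] rv [-1.198  0.007 -2.903] tcp [ 454. -267.  313.]
```

```bash
python3 steer.py '[[-60,0,0,-0.4,0,-0.96],[-60,0,0,-0.4,0,-0.96],[-60,0,0,-0.4,0,-0.96],[-60,0,0,-0.4,0,-0.96],[-60,0,0,-0.4,0,-0.96],[-60,0,0,-0.4,0,-0.96],[-60,0,0,-0.4,0,-0.96],[-60,0,0,-0.4,0,-0.96]]' 0.6; python3 -c "
from h import *
print(ctrl.sense()['joints'].round(2));go(R2,H2,110)"
```

```text
time_s: 11.45
eef_pos: [330.0, -409.6, 312.0]
ee_rot: [-0.301, 0.783, -0.526, -0.14]
force: [0.3, -0.6, -1.0]
grip_width: 0.604
grip_force: 0.0
[-1.17  0.5   1.53  0.34  1.7   1.53]
d [ -55.3 -150.9   99.4] rv [-0.803  0.01  -1.939] tcp [ 454. -267.  313.]
```

```bash
python3 steer.py '[[-28,-75,50,-0.4,0,-0.97],[-28,-75,50,-0.4,0,-0.97],[-28,-75,50,-0.4,0,-0.97],[-28,-75,50,-0.4,0,-0.97],[-28,-75,50,-0.4,0,-0.97],[-28,-75,50,-0.4,0,-0.97],[-28,-75,50,-0.4,0,-0.97],[-28,-75,50,-0.4,0,-0.97]]' 0.6 ; python3 -c "
from h import *
print(ctrl.sense()['joints'].round(2));go(R2,H2,110)"
```

```text
time_s: 12.25
eef_pos: [391.2, -338.3, 312.7]
ee_rot: [-0.175, 0.979, -0.068, -0.082]
force: [-0.5, 0.7, -0.8]
grip_width: 0.602
grip_force: 0.0
[-0.95  0.45  1.57  0.09  1.5   0.73]
d [ 53.9 -76.4  16.4] rv [-0.405  0.006 -0.972] tcp [ 454. -267.  313.]
```

```bash
python3 steer.py '[[54,-76,16,-0.405,0.006,-0.972],[54,-76,16,-0.405,0.006,-0.972],[54,-76,16,-0.405,0.006,-0.972],[54,-76,16,-0.405,0.006,-0.972],[54,-76,16,-0.405,0.006,-0.972],[54,-76,16,-0.405,0.006,-0.972],[54,-76,16,-0.405,0.006,-0.972],[54,-76,16,-0.405,0.006,-0.972]]' 0.6 ; python3 -c "
from h import *
print(ctrl.sense()['joints'].round(2));go(R2,H2,0)"
```

```text
time_s: 13.05
eef_pos: [453.6, -267.7, 313.4]
ee_rot: [-0.001, 0.912, 0.409, 0.001]
force: [2.1, 0.2, 0.2]
grip_width: 0.601
grip_force: 0.0
[-0.76  0.41  1.62  0.    1.12 -0.03]
d [ 6.000e-01 -1.000e-01  1.104e+02] rv [-0.    -0.002 -0.003] tcp [ 454. -267.  203.]
```

```bash
python3 steer.py '[[0,0,40,0,0,0],[0,0,80,0,0,0],[0,0,100,0,0,0],[0,0,110,0,0,0],[0,0,110,0,0,0],[0,0,110,0,0,0]]' 0.6 && python3 steer.py '[[0,0,0,0,0,0],[0,0,0,0,0,0],[0,0,0,0,0,0],[0,0,0,0,0,0],[0,0,0,0,0,0],[0,0,0,0,0,0],[0,0,0,0,0,0],[0,0,0,0,0,0]]' 0 50; python3 steer.py '[[0,0,-30,0,0,0],[0,0,-80,0,0,0],[0,0,-100,0,0,0],[0,0,-100,0,0,0],[0,0,-100,0,0,0]]'; python3 -c "
from h import *
g=CO-85*ey+[0,0,61+80.]
print(ctrl.sense()['joints'].round(2));go(toolR(ey,[0,0,-1]),g,0)"
```

```text
time_s: 13.65
eef_pos: [454.0, -268.5, 204.7]
ee_rot: [0.001, 0.912, 0.41, 0.001]
force: [-0.2, 0.3, 0.4]
grip_width: 0.6
grip_force: 0.0
time_s: 14.45
eef_pos: [454.0, -268.4, 204.9]
ee_rot: [0.001, 0.912, 0.411, 0.001]
force: [-0.9, 0.2, 6.1]
grip_width: 0.277
grip_force: 50.6
time_s: 14.95
eef_pos: [453.4, -267.9, 302.7]
ee_rot: [-0.0, 0.911, 0.411, -0.0]
force: [0.1, 0.2, -4.4]
grip_width: 0.274
grip_force: 50.5
[-0.76  0.42  1.63  0.    1.09 -0.03]
d [ 177.7 -144.7    6.8] rv [-0.000e+00 -1.000e-03 -2.153e+00] tcp [462.4 -39.  296. ]
```

```bash
python3 steer.py '[[0,0,-70,0,0,-0.3],[0,0,-70,0,0,-0.3],[60,-50,-70,0,0,-1.1],[60,-50,-70,0,0,-1.1],[60,-50,-70,0,0,-1.1],[60,-50,-70,0,0,-1.1],[60,-50,-70,0,0,-1.1],[60,-50,-70,0,0,-1.1]]'; python3 -c "
from h import *
g=CO-85*ey+[0,0,61+80.]
print(ctrl.sense()['joints'].round(2));go(toolR(ey,[0,0,-1]),g,0)"
```

```text
time_s: 15.75
eef_pos: [455.7, -190.0, 371.4]
ee_rot: [-0.002, 0.56, 0.829, 0.0]
force: [-0.2, -0.6, -3.0]
grip_width: 0.275
grip_force: 51.6
[-0.63  0.27  1.64 -0.    1.23 -1.01]
d [137.5  62.6  75.7] rv [-0.    -0.003 -1.048] tcp [462.4 -39.  296. ]
```

```bash
python3 steer.py '[[0,0,0,0,0,-0.6],[0,0,0,0,0,-0.6],[137,63,0,0,0,-1.05],[137,63,0,0,0,-1.05],[137,63,0,0,0,-1.05],[137,63,75,0,0,-1.05],[137,63,75,0,0,-1.05],[137,63,75,0,0,-1.05]]'; python3 steer.py '[[0,0,0,0,0,0],[0,0,0,0,0,0]]';python3 -c "
from h import *
g=CO-85*ey+[0,0,61+80.]
print(ctrl.sense()['joints'].round(2));go(toolR(ey,[0,0,-1]),g,0)
s=imaging.capture('scene')[:,:,::-1];t=imaging.capture('top')[:,:,::-1]
cv2.imwrite('pics/s6.png',s);cv2.imwrite('pics/t6.png',t)
o=np.zeros((420,800,3),np.uint8);o[:420,:400]=cv2.resize(s[180:320,210:343],(400,420));o[:420,400:]=cv2.resize(t[190:300,205:345],(400,314),interpolation=cv2.INTER_CUBIC) if 0 else cv2.resize(t[190:330,205:338],(400,420))
cv2.imwrite('pics/g6.png',o)"
```

```text
time_s: 16.55
eef_pos: [462.9, -38.9, 294.3]
ee_rot: [-0.004, 0.071, 0.997, 0.001]
force: [0.1, -0.9, -2.7]
grip_width: 0.273
grip_force: 51.5
time_s: 16.75
eef_pos: [464.3, -40.0, 299.7]
ee_rot: [0.001, 0.074, 0.997, -0.0]
force: [-0.3, -0.0, -2.7]
grip_width: 0.274
grip_force: 51.6
[-0.34  0.3   1.81 -0.    1.03 -1.76]
d [2.1 0.8 3.7] rv [-0.001  0.003 -0.006] tcp [462.4 -39.  296. ]
```

View pics/g6.png

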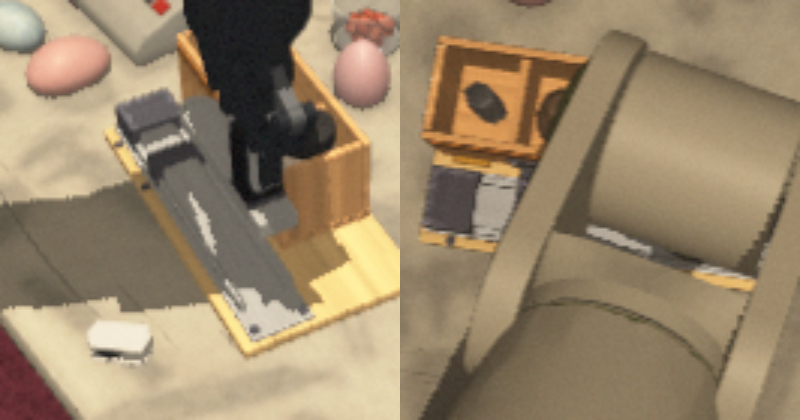

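The scene crop shows the bolt held above the track with its nose towards the keeper. I'll descend in stages.

```bash
python3 steer.py '[[2,1,30,0,0,-0.006],[2,1,55,0,0,-0.006],[2,1,64,0,0,-0.006],[2,1,64,0,0,-0.006],[2,1,64,0,0,-0.006]]'; python3 -c "
from h import *
g=CO-85*ey+[0,0,61.]
s=ctrl.sense();print(s['eef_pos'][2]-204.9, (s['eef_pos']-CO)@ex,(s['eef_pos']-CO)@ey);go(toolR(ey,[0,0,-1]),g,0)
im=cv2.cvtColor(imaging.capture('scene'),cv2.COLOR_RGB2BGR);cv2.imwrite('pics/s7.png',im)
z0=s['eef_pos'][2]-204.9
for y in(-115,-108,-103): # cross-section of bar tail in scene
  row=[]
  for x in range(-30,31,2):
    P=CO+x*ex+y*ey+[0,0,z0+14]; q=pix('scene',P).round().astype(int); row.append(int(im[q[1],q[0]].mean()))
  print(y,row)"
```

```text
time_s: 17.35
eef_pos: [462.7, -38.6, 235.8]
ee_rot: [0.001, 0.069, 0.998, -0.0]
force: [0.1, -0.2, -2.2]
grip_width: 0.276
grip_force: 51.5
30.9373774642265 0.243670101327652 -84.56747729115175
d [ 0.3 -0.4 19.8] rv [-0.001  0.003  0.003] tcp [462.4 -39.  216. ]
-115 [119, 174, 146, 103, 103, 107, 107, 109, 116, 150, 151, 166, 115, 108, 110, 106, 108, 107, 104, 108, 105, 108, 112, 110, 117, 115, 117, 117, 115, 113, 113]
-108 [104, 141, 153, 98, 107, 107, 108, 110, 117, 117, 207, 205, 203, 106, 108, 106, 105, 105, 104, 104, 103, 107, 109, 115, 120, 117, 118, 119, 117, 112, 115]
-103 [99, 104, 103, 103, 107, 104, 107, 99, 99, 126, 195, 182, 178, 107, 107, 104, 104, 105, 105, 104, 106, 105, 107, 108, 108, 120, 117, 119, 118, 118, 116]
```

```bash
for i in 1; do python3 steer.py '[[0,0,4,0,0,0],[0,0,7,0,0,0],[0,0,7,0,0,0]]'; done; python3 steer.py '[[0,0,2,0,0,0],[0,0,4,0,0,0],[0,0,4,0,0,0]]' | sed -n 2,4p;  python3 -c "
from h import *
s=ctrl.sense();print(s['wrist_torque'],s['eef_pos'][2]-204.9, (s['eef_pos']-CO)@ex,(s['eef_pos']-CO)@ey)"
```

```text
time_s: 17.7
eef_pos: [462.1, -38.3, 227.5]
ee_rot: [0.0, 0.069, 0.998, -0.0]
force: [-1.0, 0.8, -3.1]
grip_width: 0.272
grip_force: 51.6
eef_pos: [462.1, -38.3, 223.4]
ee_rot: [0.0, 0.069, 0.998, -0.0]
force: [0.1, 0.4, -3.2]
[-0.05043651  0.19459071 -0.0114668 ] 18.512707401012108 -0.37685269123277026 -84.37853622332241
```

```bash
python3 steer.py '[[0,0,1.5,0,0,0],[0,0,3,0,0,0],[0,0,3,0,0,0]]' | sed -n 2,4p; python3 steer.py '[[0,0,1,0,0,0],[0,0,2,0,0,0],[0,0,2,0,0,0]]' | sed -n 2,4p;  python3 -c "
from h import *
s=ctrl.sense();print(s['wrist_torque'],s['eef_pos'][2]-204.9, (s['eef_pos']-CO)@ex,(s['eef_pos']-CO)@ey)"
```

```text
eef_pos: [462.1, -38.3, 220.4]
ee_rot: [0.0, 0.069, 0.998, -0.0]
force: [-2.1, -0.2, -4.2]
eef_pos: [462.1, -38.3, 218.5]
ee_rot: [0.0, 0.069, 0.998, -0.0]
force: [-1.7, 0.3, -3.6]
[-0.03136089  0.40109514  0.00835495] 13.633489726136332 -0.3073054880003014 -84.4119268301132
```

```bash
python3 steer.py '[[0,0,1,0,0,0],[0,0,1,0,0,0],[0,0,1,0,0,0]]' | sed -n 2,4p; python3 steer.py '[[0,0,1,0,0,0],[0,0,1,0,0,0],[0,0,1,0,0,0]]' | sed -n 2,4p;  python3 -c "
from h import *
s=ctrl.sense();print(s['wrist_torque'],s['eef_pos'][2]-204.9, (s['eef_pos']-CO)@ex,(s['eef_pos']-CO)@ey)"
```

```text
eef_pos: [462.2, -38.4, 217.9]
ee_rot: [0.0, 0.069, 0.998, -0.0]
force: [-4.5, -0.2, 3.4]
eef_pos: [462.2, -38.4, 217.9]
ee_rot: [0.001, 0.069, 0.998, -0.0]
force: [-8.0, 1.1, 17.6]
[0.46085704 1.76916609 0.01973651] 12.966762462977414 -0.1928655897334788 -84.41578640709612
```

```bash
python3 steer.py '[[1,0,-1,0,0,0],[1,0,-1,0,0,0]]' | sed -n 2,4p; python3 steer.py '[[0,4,0,0,0,0],[0,8,0,0,0,0],[0,12,0,0,0,0],[0,16,0,0,0,0],[0,18,0,0,0,0],[0,18,0,0,0,0]]' | sed -n 2,4p;  python3 -c "
from h import *
s=ctrl.sense();print(s['wrist_torque'],s['eef_pos'][2]-204.9, (s['eef_pos']-CO)@ex,(s['eef_pos']-CO)@ey)"
```

```text
eef_pos: [461.5, -38.3, 218.0]
ee_rot: [0.001, 0.069, 0.998, -0.0]
force: [-1.7, 0.0, 2.7]
eef_pos: [463.9, -20.0, 217.9]
ee_rot: [0.001, 0.069, 0.998, -0.0]
force: [0.8, -0.9, 5.9]
[-0.00663758  0.00057442  0.03418303] 13.010901440189429 -1.1456888825051361 -65.98662563561084
```

```bash
python3 steer.py '[[0,5,0,0,0,0],[0,10,0,0,0,0],[0,15,0,0,0,0],[0,20,0,0,0,0],[0,25,0,0,0,0],[0,30,0,0,0,0],[0,30,0,0,0,0]]' | sed -n 2,4p; python3 -c "
from h import *
s=ctrl.sense();print(s['wrist_torque'],s['eef_pos'][2]-204.9, (s['eef_pos']-CO)@ex,(s['eef_pos']-CO)@ey)"
```

```text
eef_pos: [468.0, 10.0, 217.9]
ee_rot: [0.001, 0.069, 0.998, -0.0]
force: [0.8, 1.4, 5.7]
[ 0.21601593 -0.0413953   0.04656137] 13.02076482031498 -1.2991863119216187 -35.76700900869403
```

```bash
python3 steer.py '[[0,5,0,0,0,0],[0,10,0,0,0,0],[0,15,0,0,0,0],[0,20,0,0,0,0],[0,25,0,0,0,0],[0,30,0,0,0,0],[0,30,0,0,0,0]]' | sed -n 2,4p; python3 steer.py '[[0,2,0,0,0,0],[0,4,0,0,0,0],[0,4,0,0,0,0]]' | sed -n 2,4p;python3 -c "
from h import *
s=ctrl.sense();print(s['wrist_torque'],s['eef_pos'][2]-204.9, (s['eef_pos']-CO)@ex,(s['eef_pos']-CO)@ey)"
```

```text
eef_pos: [472.1, 39.7, 217.9]
ee_rot: [0.001, 0.069, 0.998, -0.0]
force: [0.8, 1.0, 6.1]
eef_pos: [472.6, 43.3, 217.9]
ee_rot: [0.001, 0.069, 0.998, -0.0]
force: [-0.8, -2.2, 6.3]
[-0.23791935  0.16289738  0.06425359] 13.020689330049095 -1.4186911680623358 -2.1218934115088315
```

```bash
for i in 1 ; do python3 steer.py '[[0,1,0,0,0,0],[0,2,0,0,0,0],[0,2,0,0,0,0]]' | sed -n 2,4p; python3 steer.py '[[0,1,0,0,0,0],[0,2,0,0,0,0],[0,2,0,0,0,0]]' | sed -n 2,4p; python3 steer.py '[[0,1,0,0,0,0],[0,2,0,0,0,0],[0,2,0,0,0,0]]' | sed -n 2,4p; done
```

```text
eef_pos: [472.9, 45.1, 217.9]
ee_rot: [0.001, 0.069, 0.998, -0.0]
force: [-0.7, -3.6, 6.6]
eef_pos: [473.1, 47.1, 217.9]
ee_rot: [0.001, 0.069, 0.998, -0.0]
force: [-0.2, -2.6, 5.7]
eef_pos: [473.4, 48.0, 218.1]
ee_rot: [0.001, 0.068, 0.998, -0.002]
force: [-2.9, -17.1, 8.6]
```

```bash
python3 steer.py '[[0,1,0,0,0,0],[0,1,0,0,0,0],[0,1,0,0,0,0],[0,1,0,0,0,0]]' | sed -n 2,5p; python3 steer.py '[[0,-1.5,0,0,0,0],[0,-1.5,0,0,0,0],[0,-1.5,0,0,0,0]]' | sed -n 2,5p;python3 -c "
from h import *
s=ctrl.sense();print(s['wrist_torque'],s['eef_pos'][2]-204.9, (s['eef_pos']-CO)@ex,(s['eef_pos']-CO)@ey)"
```

```text
eef_pos: [473.6, 48.3, 218.2]
ee_rot: [0.001, 0.068, 0.998, -0.002]
force: [-4.4, -22.9, 10.2]
grip_width: 0.272
eef_pos: [473.3, 47.7, 218.0]
ee_rot: [0.001, 0.068, 0.998, -0.001]
force: [-3.2, -12.9, 7.3]
grip_width: 0.279
[-1.82638934  0.42207835  0.07302975] 13.098838152740171 -1.3029032357171988 2.3275047154576334
```

```bash
python3 steer.py '[[0,0,0,0,0,0],[0,0,0,0,0,0],[0,0,0,0,0,0],[0,0,0,0,0,0],[0,0,0,0,0,0]]' 0.5 | tail -4; python3 steer.py '[[0,0,-20,0,0,0],[0,0,-60,0,0,0],[0,0,-110,0,0,0],[0,0,-150,0,0,0],[0,0,-150,0,0,0]]'|tail -4; python3 steer.py '[[200,-200,-60,0,0,0],[200,-200,-60,0,0,0],[200,-200,-60,0,0,0],[200,-200,-60,0,0,0],[200,-200,-60,0,0,0],[200,-200,-60,0,0,0],[200,-200,-60,0,0,0],[200,-200,-60,0,0,0]]'|head -2; python3 -c "
from h import *
s=imaging.capture('scene')[:,:,::-1];t=imaging.capture('top')[:,:,::-1]
cv2.imwrite('pics/s8.png',s);cv2.imwrite('pics/t8.png',t)
o=np.zeros((420,800,3),np.uint8);o[:,:400]=cv2.resize(s[180:320,220:353],(400,420));o[:,400:]=cv2.resize(t[190:330,205:338],(400,420))
cv2.imwrite('pics/g8.png',o)"
```

```text
ee_rot: [0.0, 0.069, 0.998, -0.0]
force: [-1.2, -0.9, 0.8]
grip_width: 0.496
grip_force: 0.0
ee_rot: [0.005, 0.069, 0.998, -0.001]
force: [0.9, 0.6, -1.3]
grip_width: 0.499
grip_force: 0.0
time_s: 25.1
eef_pos: [247.2, -122.5, 427.2]
```

View pics/g8.png

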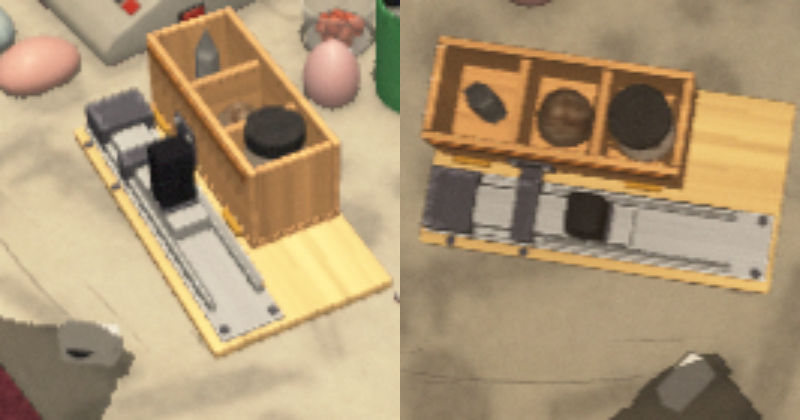

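The bolt lies flat in the track through the staple and into the keeper, with its tail edge at about (632,225) in the composite. I'll check how far home it is, then hand in.

```bash
python3 -c "
from h import *
p=onz('top',(205+232.5*133/400-.5,190+225/3-.5),27)-CO
print('tail y',p@ey,'expected -28; x',p@ex)
print(ctrl.finish_job())"
```

```text
tail y -27.09227724556368 expected -28; x 0.4867098641644922
the job is handed in; nothing more can be done
None
```

The bolt was turned handle-up, set down and released, then taken again from above, laid in the track and slid under the staple into the keeper until it stopped; it is released and the job was handed in at about 25 s.

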